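# Stir the nuts in the pan and put the spoon back

### The arm

A 6-joint arm with a two-finger parallel gripper is mounted at the origin on the work surface. World frame = base frame: x ahead of the robot, y to its left, z up, the work surface at z = 0. Lengths are in mm, angles in degrees, forces in N, time in s.
With the tool pointing down it reaches from about 325 to 775 mm from the base axis. Payload 9.3 kg.
Tool frame: the origin (TCP) lies at the very end of the fingers, on their centre line; the grasp point (between the pads) lies 19 mm behind it (r.tcp_to_grasp is the distance from the TCP to the grasp point, in mm); z points along the fingers, y is the line along which they close (so a half turn about z gives the same grasp; the last joint's range is limited). The gripper opens to 85 mm and grips with 20 to 120 N. Pads are 22 mm wide; open, the fingers measure 114 mm over their backs; the gripper's body (76 mm by 85 mm) begins 54 mm behind the grasp point. The pads swing forward as they close: fully open they stand 13 mm farther back than shut.
Start: joints at [-77.097, 14.817, 1.232, 76.415, 0, 81.257], TCP at [202.875, -511.213, 231.279] pointing down, gripper open.
Joint ranges: [-174.27, 174.27], [-52.1, 104.24], [-59.71, 78.15], [-110.17, 111.67], [-87.03, 83.33], [-180, 180]. Speed limits (degrees/s): [127.2, 127.2, 159.86, 180, 180, 180].

### API

Orientations are given as a 3x3 rotation matrix whose columns are the frame's x, y, z axes.
In Python, from plant import r, eyes gives the robot as it stands.
- The arm moves only by the tool send_rows, never from a script. Its argument "increments" is one flat list of numbers, 7 for each row, row after row: the shift along the tool's x, y, z each as a share of 40 cm, from -1 to 1, then the turn, a rotation vector about the tool's x, y, z each as a share of 180 degrees, from -1 to 1, then the opening, from -1 (shut) to 1 (fully open). A call has 1 to 5 rows; each row is the pose to reach, as a shift and turn from the pose commanded when the call began, along the tool's axes at that moment, turning the shorter way round; what a row does not reach only later rows make up. A row lasts 1/10 s, in which the tool goes at most 50 mm and 8.59 degrees, less where a joint would pass 70% of its speed; a pose out of reach is approached as far as the arm can. A call with a number of a shift or a turn outside -1 to 1 is refused whole. A call with a gripper value outside its range is refused whole. The fingers move at their own pace and stop on an object; "grip_force" is the grip in N (left out, the last holds). Time passes only in rows, so rows that repeat a pose let the fingers close. It gives the time, the measured TCP pose, the force, the opening and the grip force at its end, in the units of the state.
- r.state(): the state, without advancing time (a new reading comes with each control period).
- eyes.camera(name): name is "side" or "top"; returns a dict with "image" (420x560x3 uint8, red, green, blue), "z_map" (420x560 float32, mm along the optical axis (not along the pixel's ray), 0 where there is no reading), "vfov" (degrees; the focal length in pixels is half the picture's height over the tangent of half this angle, whatever the lens; pixels are square), "cx", "cy" (the principal point, pixels), "rvec" (rotation vector, rad) and "tvec" (3), from world to camera coordinates, as OpenCV has them. Camera axes: x right, y down, z forward; pixel columns grow to the right and rows downward; lengths in mm; the calibration is good to about 2 mm. A picture is of the moment at which its call begins.
- r.sign_off(): hands the job in; it is judged then, once.
The state is a dict: "t": time; "joint_pos": joint angles; "joint_velocities": joint speeds; "effort": joint torques, N m; "position": TCP position; "eef_rot": TCP orientation; "contact_force": force on the tool from outside, world axes, zero at the start; "ft_torque": the same for the moment, N m; "opening": finger opening in mm; "grasp_force": force on a finger pad.
Only numpy, scipy, OpenCV 4.12 (cv2) and the standard library are available. Lean on these libraries where they do the work, as an engineer would, in place of code of your own. Each camera call takes 0.05 s, during which the arm holds its last target. There are 200 camera calls.

### The job

Take the wooden spoon from its rest and, with its bowl down among the nuts, stir them through: starting at the pan-handle side, go two full turns clockwise (seen from above) round the pan, about midway between the middle and the wall. Spill no nuts, do not shove the pan along or disturb the things around it, and finally lay the spoon back in its rest as it was, bowl in the tray and handle in the cradle.

Things in the scene. Friction and masses are not known exactly. Their poses are not given: they have to be found in the camera images.
- spoon: Wooden spoon, 198 mm long, 45 g: round bowl (disc, 40 mm diameter, 12 mm thick), straight handle 14 mm wide (y), 11 mm thick (z). Origin: bowl centre. x axis points from handle to tip (tip x = +20 mm, handle end x = -178 mm). At the start it leans in the rest, bowl low, x pointing 65 degrees below level, handle end 192 mm above the worktop.
- spoon_grip (a point): Good grip point: middle of the spoon's handle section at x = -145 mm in the spoon's frame, 160 mm above the worktop at the start. With fingers straight down, closing level across the 14 mm width, the handle is held as it leans; it runs on 33 mm past here.
- rest: White spoon rest, fixed. Origin on the worktop below where the bowl's centre sits (centre 28 mm up). x axis points downhill along the spoon, z up. Tray x -88 to +22 mm, 86 mm wide (y), floor 10 mm high; round the bowl an 18 mm high lip (74 mm clear in y, front inner face at x = +14.5 mm).
- rest_cradle (a point): Middle of the level bar (8 mm diameter, along the rest's y) of the steel U cradle that carries the handle from below: x = -45 mm, 101 mm up in the rest's frame. Its two upright prongs leave 40 mm clear and rise to 124 mm.
- pan: Shallow light grey enamelled cast-iron pan, loose, 2 kg, 200 mm diameter at the rim, 170 mm at the foot, 48 mm high, wall 4 mm; inside floor 5 mm high, about 162 mm across. Origin: centre of its underside; x axis points along its black handle, which reaches x = 255 mm and rises to 76 mm; z up. Eight nuts lie in it.
- oil: Green oil bottle, 60 mm diameter, 180 mm high, bystander. Origin at the centre of its underside.
- saltjar: Glass salt jar, 66 mm diameter, 100 mm high, bystander. Origin at the centre of its underside.
- mug: Blue cup without handle, 70 mm diameter, 75 mm high, bystander. Origin at the centre of its underside.
- walnut0: a walnut in its shell, light tan, 31 mm wide and 30 mm high, 11 g, loose in the pan. Origin at its middle.
- walnut1: a walnut in its shell, light tan, 31 mm wide and 30 mm high, 11 g, loose in the pan. Origin at its middle.
- walnut2: a walnut in its shell, light tan, 31 mm wide and 30 mm high, 11 g, loose in the pan. Origin at its middle.
- walnut3: a walnut in its shell, light tan, 31 mm wide and 30 mm high, 11 g, loose in the pan. Origin at its middle.
- chestnut0: a chestnut, dark brown, 29 mm wide and 26 mm high, 11 g, loose in the pan. Origin at its middle.
- chestnut1: a chestnut, dark brown, 29 mm wide and 26 mm high, 11 g, loose in the pan. Origin at its middle.
- chestnut2: a chestnut, dark brown, 29 mm wide and 26 mm high, 11 g, loose in the pan. Origin at its middle.
- chestnut3: a chestnut, dark brown, 29 mm wide and 26 mm high, 11 g, loose in the pan. Origin at its middle.
Things that resemble listed ones, but are neither listed nor needed, are in the scene too. What is shaped like the walnut2 but blue or red is not meant.

How it is judged:
By the outcome, as a careful person would: the job done as asked, in the order asked, and still so for the second after the job is handed in, with the robot touching nothing.
It also fails if it takes over 64 s, if anything falls off the work surface, if the arm or the gripper's body presses on something with over 40 N, if the wrist force passes 120 N, or if a joint passes its speed limit or range.

## Working session

There is one attempt and no reset: what is moved stays moved. The work goes in short steps, Python scripts to look and compute and a tool call to move; the robot and the scene stay as the last step left them, time stands still between calls to the robot, and variables do not carry over. Pictures are saved under pics/ and viewed, at most 10 in all, crops included, and the job is handed in when it is done.

Besides the shell and the picture viewer there is one more tool, called after "Call:" as name(argument=value, ...) on one line, values as JSON. send_rows: Moves the arm, as the interface text tells. Shift numbers are shares of 40 cm and turn numbers shares of 180 degrees, none past 1 either way. Its arguments: {"type":"object","properties":{"increments":{"type":"array"},"grip_force":{"type":"number"}},"required":["increments"]}

```bash
ls; mkdir -p pics
cat > h.py <<'E'
import numpy as np, cv2
from plant import r, eyes
def cam(n):
    c=eyes.camera(n); im=c['image']; H=im.shape[0]
    c['f']=H/2/np.tan(np.radians(c['vfov'])/2)
    c['R']=cv2.Rodrigues(np.array(c['rvec'],float))[0]; c['t']=np.array(c['tvec'],float).ravel()
    return c
def cloud(c):
    z=c['z_map'].astype(float); v,u=np.indices(z.shape)
    p=np.stack([(u-c['cx'])/c['f']*z,(v-c['cy'])/c['f']*z,z],-1)
    P=(p-c['t'])@c['R']; P[z<=0]=np.nan
    return P
def proj(c,p):
    q=c['R']@np.array(p,float)+c['t']; return q[:2]/q[2]*c['f']+[c['cx'],c['cy']]
def ray(c,u,v,h):
    d=c['R'].T@np.array([(u-c['cx'])/c['f'],(v-c['cy'])/c['f'],1]); o=-c['R'].T@c['t']
    return o+d*(h-o[2])/d[2]
E
python3 - <<'E'
from h import *
for n in('top','side'):
    c=cam(n); cv2.imwrite(f'pics/{n}0.png',c['image'][:,:,::-1]); np.savez(f'{n}0.npz',P=cloud(c),im=c['image'])
    print(n,c['vfov'],c['cx'],c['cy'],c['f'],-c['R'].T@c['t'],c['R'].round(3).tolist())
print(r.state())
E
```

```text
pics
top 50.93775998464551 276.1646565571525 203.32701951190256 440.89027186383424 [ 362.20716207    9.61806326 1525.43302161] [[-0.015, -1.0, 0.006], [-0.995, 0.015, -0.099], [0.099, -0.008, -0.995]]
side 51.515200391877116 278.5583344496054 208.9404436983199 435.2275130522101 [ 358.69680965 -868.5883907   768.40603848] [[0.983, -0.18, -0.018], [-0.12, -0.568, -0.814], [0.136, 0.803, -0.581]]
{'t': 0.1, 'joint_pos': array([-7.70991293e+01,  1.48473720e+01,  1.19446115e+00,  7.64165817e+01,
       -2.92600787e-03,  8.12560913e+01]), 'joint_velocities': array([ 0.07707762, -0.10615821,  0.1099821 , -0.03841949, -0.10017813,
        0.05546985]), 'effort': array([ 4.16347728e-03, -5.56692982e+01,  3.45069659e+01,  1.16001751e-02,
       -2.06268842e-04,  1.32960659e-05]), 'position': array([ 202.7863125 , -510.97407429,  230.73062132]), 'eef_rot': array([[ 9.29488505e-01,  3.68850940e-01, -3.20571752e-04],
       [ 3.68851055e-01, -9.29487778e-01,  1.17085719e-03],
       [ 1.33904247e-04, -1.20654152e-03, -9.99999263e-01]]), 'contact_force': array([-0.31897303, -0.19431422, -0.14725756]), 'ft_torque': array([-0.00393493, -0.00203537,  0.00337162]), 'grasp_force': 0.0, 'opening': 85.22717151243634}
```

View pics/top0.png

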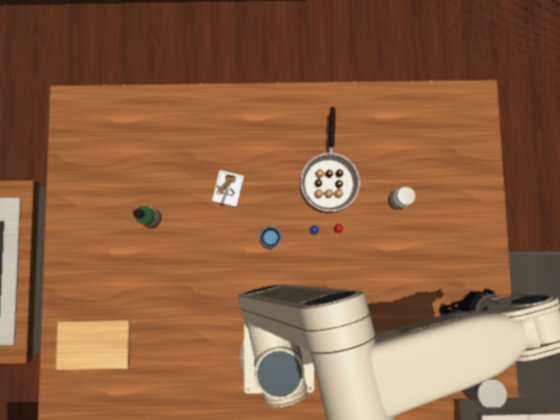

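View pics/side0.png

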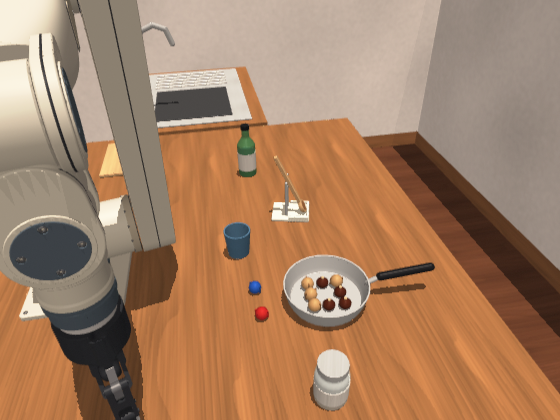

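The top view shows the pan at (330,182) with its handle pointing up (+x), the rest and spoon at (228,188), the mug at (270,238), salt jar (403,197), oil (148,216), and blue/red decoy nuts at (315,230) and (338,228). The side view shows the spoon leaning from (277,158) to (305,210), and the pan at (326,290).

```bash
cat > m.py <<'E'
from h import *
T=np.load('top0.npz');S=np.load('side0.npz')
def pts(D,u0,u1,v0,v1): return D['P'][v0:v1,u0:u1].reshape(-1,3),D['im'][v0:v1,u0:u1].reshape(-1,3).astype(int)
P,C=pts(T,420,440,120,180); print('table top z',np.nanmedian(P[:,2]))
P,C=pts(S,420,440,320,340); print('table side z',np.nanmedian(P[:,2]))
def box(a,nm):
    if len(a): print(nm,len(a),'min',a.min(0).round(1),'max',a.max(0).round(1),'mean',a.mean(0).round(1))
for nm,D,b in(('top',T,(290,370,100,220)),('side',S,(275,440,250,330))):
    P,C=pts(D,*b); k=np.isfinite(P[:,2])&(P[:,2]>40)
    Q=P[k];Cq=C[k]; 
    dark=Cq.max(1)<70
    box(Q[(Q[:,2]<56)&~dark],nm+' rim'); 
    rim=Q[(Q[:,2]>44)&(Q[:,2]<52)&~dark]
    A=np.c_[2*rim[:,:2],np.ones(len(rim))]
    for _ in range(5):
        s=np.linalg.lstsq(A,(rim[:,:2]**2).sum(1),rcond=None)[0]; R=np.sqrt(s[2]+s[0]**2+s[1]**2)
        e=abs(np.hypot(*(rim[:,:2]-s[:2]).T)-R); rim=rim[e<8];A=A[e<8]
    print('circle',s[:2],R,len(rim))
    hd=Q[(Q[:,2]>55)&dark]; box(hd,'handle'); print('handle dir',np.degrees(np.arctan2(*(hd.mean(0)[:2]-s[:2])[::-1])))
for nm,D,b in(('top',T,(205,250,160,215)),('side',S,(262,320,145,230))):
    P,C=pts(D,*b)
    k=np.isfinite(P[:,2])&(P[:,2]>5)
    wh=k&(C.min(1)>130)&(P[:,2]<30)
    box(P[wh],nm+' white'); print(cv2.minAreaRect(P[wh][:,:2].astype(np.float32)))
    for lo in range(20,200,15):
        q=k&(P[:,2]>lo)&(P[:,2]<=lo+15)&((C[:,0]-C[:,2])>40)
        if q.sum(): print(lo,q.sum(),P[q].mean(0).round(1))
for nm,D,b in(('mug',T,(255,285,222,252)),('salt',T,(388,420,182,212)),('oil',T,(130,165,200,232))):
    P,C=pts(D,*b); P=P[np.isfinite(P[:,2])&(P[:,2]>25)]; box(P,nm)
E
python3 m.py
python3 - <<'E'
import cv2
a=cv2.imread('pics/side0.png')[140:230,250:335]; b=cv2.imread('pics/top0.png')[160:215,200:370]
a=cv2.resize(a,None,fx=6,fy=6,interpolation=2);cv2.imwrite('pics/c1.png',a)
cv2.imwrite('pics/c2.png',cv2.resize(b,None,fx=4.5,fy=4.5,interpolation=2))
E
```

```text
table top z 0.8417262233345675
table side z 0.5672524699155524
top rim 349 min [ 483.3 -284.6   40.1] max [732.7 -87.2  55.9] mean [ 595.8 -193.7   47.4]
circle [ 580.46029571 -185.86745454] 96.64736522297905 218
handle 183 min [ 699.9 -202.7   55.6] max [ 829.8 -183.5   82.2] mean [ 764.5 -193.4   67.5]
handle dir -2.3327368800122876
side rim 798 min [ 483.  -282.4   40. ] max [765.5 -82.5  54.3] mean [ 592.6 -177.8   46.1]
circle [ 581.26321481 -183.73920435] 97.00980591908173 540
handle 382 min [ 698.8 -207.3   55.1] max [ 835.6 -187.6   77.9] mean [ 768.  -198.4   65.7]
handle dir -4.479022722107719
top white 548 min [508.8 110.5   5.1] max [632.4 219.7  29.5] mean [565.6 161.   11.9]
((570.1898193359375, 165.43310546875), (90.49803161621094, 111.90868377685547), 75.263427734375)
20 13 [604.6 151.4  29.8]
35 22 [599.1 154.7  43. ]
50 8 [593.4 154.8  58. ]
65 6 [586.3 156.6  72.4]
80 5 [579.8 157.7  87.2]
95 8 [573.8 161.  102.9]
110 8 [565.2 162.9 119.6]
125 7 [559.1 167.6 135.7]
140 4 [553.8 170.1 147.6]
155 9 [547.3 170.7 161.8]
170 7 [538.3 171.8 180.3]
185 15 [531.4 175.2 190.4]
side white 548 min [510.3 108.7   5.2] max [629.4 220.5  28.4] mean [566.4 158.6  12.1]
((569.2464599609375, 166.8302764892578), (94.40399169921875, 107.1383056640625), 76.59623718261719)
20 38 [603.8 154.5  27.7]
35 42 [595.1 152.   42.9]
50 27 [586.3 163.1  57.3]
65 27 [580.9 161.6  72.7]
80 24 [576.1 160.7  88.5]
95 24 [569.5 162.1 102.5]
110 25 [562.1 165.3 118.6]
125 24 [556.  166.6 132.7]
140 27 [549.3 168.5 147.8]
155 25 [541.9 171.2 162.8]
170 28 [535.6 172.7 178.1]
185 15 [531.6 174.8 189.6]
mug 163 min [363.4 -12.9  26.6] max [432.2  52.9  81.7] mean [398.7  20.3  62.1]
salt 402 min [ 490.6 -454.1   25.3] max [ 556.1 -392.2  107.6] mean [ 520.9 -417.3   86.2]
oil 410 min [442.  392.6  26.4] max [501.6 444.8 186. ] mean [469.3 411.7 118.3]
```

View pics/c1.png

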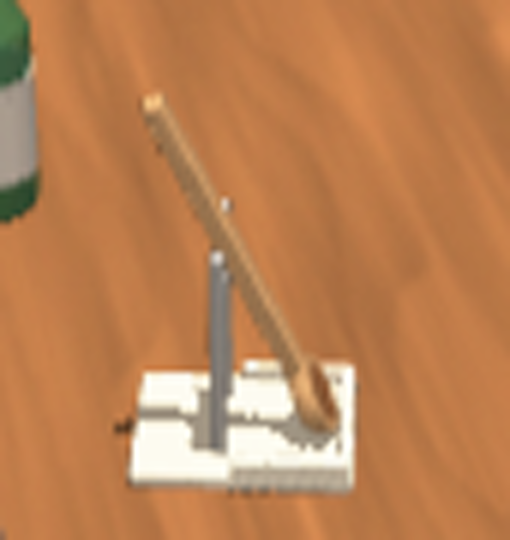

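View pics/c2.png

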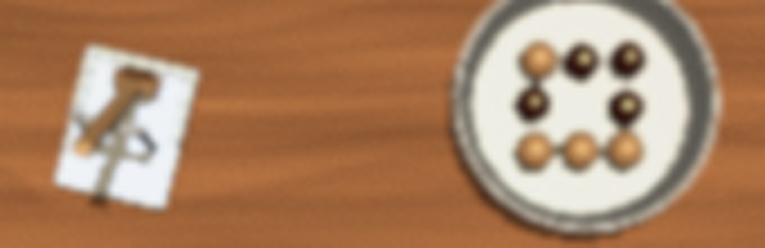

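The side crop confirms the brown spoon leaning in the steel cradle: handle end at (277,158), bowl at (303,208). The only other brown thing there is its shadow, on the tray at (224,195) in the top view. The top crop shows eight nuts in a ring with an open middle at (329,183), and blue and red lookalikes outside the pan.

```bash
cat > m2.py <<'E'
from h import *
from m import T,S,pts
print('-----')
al=[]
for D,b in((T,(205,250,160,215)),(S,(262,320,145,230))):
    P,C=pts(D,*b); k=np.isfinite(P[:,2])&(P[:,2]>50)&(P[:,2]<195)&((C[:,0]-C[:,2])>40)
    Q=P[k]
    for _ in range(4):
        m=Q.mean(0);d=np.linalg.svd(Q-m)[2][0]; d*=np.sign(-d[2]); e=np.linalg.norm(np.cross(Q-m,d),axis=1); Q=Q[e<9]
    print('line',len(Q),'at160',(m+d*(160-m[2])/d[2]).round(1),'at28',(m+d*(28-m[2])/d[2]).round(1),'az',np.degrees(np.arctan2(d[1],d[0])).round(1),'el',np.degrees(np.arcsin(d[2])).round(1))
# nuts: above pan floor inside pan
for D in(T,S):
    P=D['P'];C=D['im'].astype(int)
    k=np.isfinite(P[...,2])&(np.hypot(P[...,0]-581,P[...,1]+185)<76)&(P[...,2]>12)&((C[...,0]-C[...,2]>40)|(C.max(-1)<90))
    n,l,st,ce=cv2.connectedComponentsWithStats((k*255).astype(np.uint8),connectivity=4)
    for i in range(1,n):
        q=P[l==i]
        if len(q)>8: print(len(q),((q.max(0)+q.min(0))/2-[581,-185,0]).round(0),(q.max(0)-q.min(0)).round(0),C[l==i].mean(0).round(0))
E
python3 m2.py | sed -n '/-----/,$p'
```

```text
-----
line 76 at160 [546.9 170.1 160. ] at28 [607.6 149.6  28. ] az -18.7 el -64.1
line 221 at160 [543.3 169.8 160. ] at28 [602.8 152.   28. ] az -16.7 el -64.8
52 [35. 32. 31.] [26. 24. 22.] [177. 138.  97.]
29 [ 32. -34.  27.] [20. 17. 20.] [86. 63. 47.]
28 [31.  1. 27.] [18. 17. 20.] [90. 69. 51.]
27 [-1. 39. 28.] [20. 17. 16.] [89. 65. 48.]
30 [ -6. -32.  27.] [20. 18. 22.] [93. 72. 53.]
52 [-35.  35.  30.] [25. 28. 21.] [179. 139.  97.]
55 [-35.   2.  28.] [25. 28. 23.] [179. 140.  99.]
52 [-35. -31.  29.] [27. 25. 27.] [178. 137.  95.]
340 [35. -4. 25.] [30. 91. 25.] [130.  85.  57.]
385 [-35.   3.  25.] [29. 99. 26.] [194. 145.  95.]
92 [ 1. 33. 24.] [25. 17. 22.] [94. 50. 34.]
108 [ -2. -38.  24.] [26. 19. 23.] [94. 49. 34.]
```

Call:
send_rows(increments=[0, 0, -0.05, 0, 0, 0, 1, 0, 0, -0.05, 0, 0, 0, 1], grip_force=50)

```text
t: 0.3
position: [203.0, -511.8, 252.8]
eef_rot: [[0.929, 0.369, 0.001], [0.369, -0.929, -0.002], [-0.0, 0.002, -1.0]]
contact_force: [0.3, -0.8, -0.0]
opening: 85.6
grasp_force: 0.0
```

Call:
send_rows(increments=[0.71, -0.636, 0, 0, 0, -0.4, 1, 0.71, -0.636, 0, 0, 0, -0.4, 1, 0.71, -0.636, 0, 0, 0, -0.4, 1, 0.71, -0.636, 0, 0, 0, -0.4, 1, 0.71, -0.636, 0, 0, 0, -0.4, 1])

```text
t: 0.8
position: [314.7, -285.5, 250.7]
eef_rot: [[0.424, 0.906, -0.0], [0.906, -0.424, 0.0], [0.0, -0.0, -1.0]]
contact_force: [0.8, -1.0, -0.0]
opening: 85.4
grasp_force: 0.0
```

```bash
cat > g.py <<'E'
# usage: g.py x y z yaw : increments from the measured pose with tool kept down
import sys; from h import *
a=list(map(float,sys.argv[1:5])); s=r.state(); R=np.array(s['eef_rot']); p=np.array(s['position'])
yw=np.radians(a[3]); G=np.array([[np.cos(yw),np.sin(yw),0],[np.sin(yw),-np.cos(yw),0],[0,0,-1]])
rv=cv2.Rodrigues(R.T@G)[0].ravel()
print('t',s['t'],'pos',p.round(1),'yaw',np.degrees(np.arctan2(R[1,0],R[0,0])).round(2),'shift',(R.T@(np.array(a[:3])-p)/400).round(4),'turn',(np.degrees(rv)/180).round(4))
E
python3 g.py 543 171.5 250 164
```

```text
t 0.8 pos [ 314.7 -285.5  250.7] yaw 64.94 shift [1.2768 0.033  0.0019] turn [ 0.000e+00 -1.000e-04 -5.504e-01]
```

Call:
send_rows(increments=[0.9, 0.023, 0, 0, 0, -0.55, 1, 0.9, 0.023, 0, 0, 0, -0.55, 1, 0.9, 0.023, 0, 0, 0, -0.55, 1, 0.9, 0.023, 0, 0, 0, -0.55, 1, 0.9, 0.023, 0, 0, 0, -0.55, 1])

```text
t: 1.3
position: [427.7, -62.3, 250.9]
eef_rot: [[-0.308, 0.951, 0.0], [0.951, 0.308, -0.0], [-0.0, 0.0, -1.0]]
contact_force: [0.2, -0.7, 0.1]
opening: 85.5
grasp_force: 0.0
```

```bash
python3 g.py 543 171.5 250 164
```

```text
t 1.3 pos [427.7 -62.3 250.9] yaw 107.94 shift [0.4673 0.4544 0.0022] turn [ 0.000e+00  1.000e-04 -3.114e-01]
```

Call:
send_rows(increments=[0.467, 0.454, 0, 0, 0, -0.311, 1, 0.467, 0.454, 0, 0, 0, -0.311, 1, 0.467, 0.454, 0, 0, 0, -0.311, 1, 0.467, 0.454, 0, 0, 0, -0.311, 1, 0.467, 0.454, 0, 0, 0, -0.311, 1])

```text
t: 1.8
position: [539.7, 161.3, 250.6]
eef_rot: [[-0.874, 0.486, -0.0], [0.486, 0.874, -0.0], [0.0, -0.0, -1.0]]
contact_force: [1.6, -1.0, 1.0]
opening: 85.3
grasp_force: 0.0
```

```bash
python3 g.py 543 171.5 250 164
```

```text
t 1.8 pos [539.7 161.3 250.6] yaw 150.94 shift [0.0051 0.0262 0.0015] turn [-0.0001 -0.     -0.0726]
```

Call:
send_rows(increments=[0.005, 0.026, 0, 0, 0, -0.073, 1, 0.005, 0.026, 0, 0, 0, -0.073, 1, 0.005, 0.026, 0, 0, 0, -0.073, 1])

```text
t: 2.1
position: [542.5, 169.8, 250.2]
eef_rot: [[-0.96, 0.278, -0.001], [0.278, 0.96, -0.0], [0.001, -0.001, -1.0]]
contact_force: [-0.0, -0.0, 0.9]
opening: 85.5
grasp_force: 0.0
```

```bash
python3 g.py 543 171.5 141 164
python3 - <<'E'
from h import *
c=cam('side'); cv2.imwrite('pics/s1.png',cv2.resize(c['image'][60:240,190:380,::-1],None,fx=3,fy=3,interpolation=2))
E
```

```text
t 2.1 pos [542.5 169.8 250.2] yaw 163.83 shift [-0.0003  0.0045  0.273 ] turn [-0.0002 -0.0004 -0.0009]
```

View pics/s1.png

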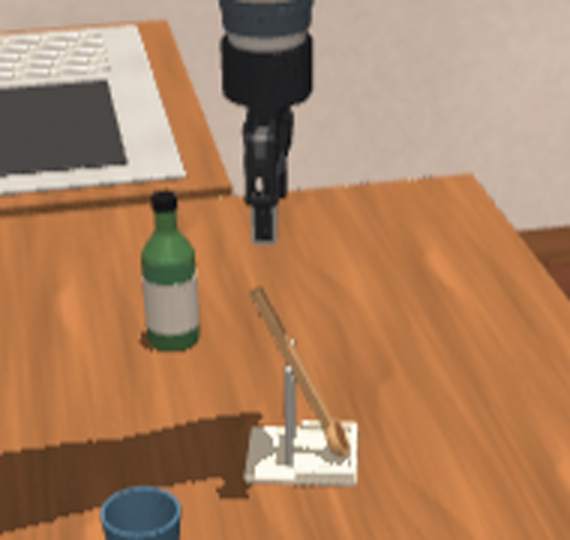

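The side crop shows the open gripper at crop (263,230), above the spoon's handle end at crop (258,292). The spoon is undisturbed.

Call:
send_rows(increments=[0, 0.004, 0.07, 0, 0, 0, 1, 0, 0.004, 0.14, 0, 0, 0, 1, 0, 0.004, 0.21, 0, 0, 0, 1, 0, 0.004, 0.273, 0, 0, 0, 1, 0, 0.004, 0.273, 0, 0, 0, 1])

```text
t: 2.65
position: [541.2, 169.8, 139.1]
eef_rot: [[-0.959, 0.284, -0.005], [0.284, 0.959, -0.001], [0.005, -0.002, -1.0]]
contact_force: [-0.5, 0.4, -0.0]
opening: 85.3
grasp_force: 0.0
```

Call:
send_rows(increments=[0, 0, 0, 0, 0, 0, -1, 0, 0, 0, 0, 0, 0, -1, 0, 0, 0, 0, 0, 0, -1, 0, 0, 0, 0, 0, 0, -1, 0, 0, 0, 0, 0, 0, -1], grip_force=50)

```text
t: 3.15
position: [543.3, 170.7, 142.7]
eef_rot: [[-0.96, 0.281, 0.001], [0.281, 0.96, 0.0], [-0.001, 0.0, -1.0]]
contact_force: [-0.1, -4.6, 1.9]
opening: 13.2
grasp_force: 52.3
```

Call:
send_rows(increments=[0, 0, 0, 0, 0, 0, -1, 0, 0, 0, 0, 0, 0, -1, 0, 0, 0, 0, 0, 0, -1, 0, 0, 0, 0, 0, 0, -1, 0, 0, 0, 0, 0, 0, -1])

```text
t: 3.65
position: [543.4, 170.8, 142.4]
eef_rot: [[-0.96, 0.281, 0.001], [0.281, 0.96, 0.0], [-0.001, 0.0, -1.0]]
contact_force: [1.3, 0.8, 5.1]
opening: 13.3
grasp_force: 51.6
```

Call:
send_rows(increments=[0, 0, -0.01, 0, 0, 0, -1, 0, 0, -0.04, 0, 0, 0, -1, 0, 0, -0.09, 0, 0, 0, -1, 0, 0, -0.15, 0, 0, 0, -1, 0, 0, -0.19, 0, 0, 0, -1], grip_force=110)

```text
t: 4.15
position: [543.1, 170.6, 220.2]
eef_rot: [[-0.96, 0.281, 0.001], [0.281, 0.96, 0.0], [-0.001, 0.0, -1.0]]
contact_force: [0.7, -0.4, -0.2]
opening: 12.3
grasp_force: 107.1
```

Call:
send_rows(increments=[-0.011, -0.05, 0, 0, 0, 0, -1, -0.027, -0.12, 0, 0, 0, 0, -1, -0.045, -0.2, 0, 0, 0, 0, -1, -0.063, -0.28, 0, 0, 0, 0, -1, -0.081, -0.36, 0, 0, 0, 0, -1])

```text
t: 4.65
position: [533.3, 22.2, 218.7]
eef_rot: [[-0.96, 0.28, -0.0], [0.28, 0.96, -0.0], [0.0, -0.0, -1.0]]
contact_force: [0.6, 0.4, -1.5]
opening: 12.1
grasp_force: 107.1
```

Call:
send_rows(increments=[-0.02, -0.09, 0, 0, 0, 0, -1, -0.043, -0.19, 0, 0, 0, 0, -1, -0.066, -0.29, 0, 0, 0, 0, -1, -0.086, -0.38, 0, 0, 0, 0, -1, -0.1, -0.44, 0, 0, 0, 0, -1])

```text
t: 5.15
position: [522.1, -159.1, 218.6]
eef_rot: [[-0.959, 0.282, -0.0], [0.282, 0.959, -0.0], [0.0, -0.0, -1.0]]
contact_force: [-0.1, 0.0, -0.9]
opening: 12.5
grasp_force: 107.1
```

Call:
send_rows(increments=[-0.006, -0.028, 0, 0, 0, 0, -1, -0.006, -0.028, 0, 0, 0, 0, -1, -0.006, -0.028, 0, 0, 0, 0, -1, -0.006, -0.028, 0, 0, 0, 0, -1])

```text
t: 5.55
position: [522.0, -167.0, 218.3]
eef_rot: [[-0.96, 0.279, 0.0], [0.279, 0.96, 0.0], [0.0, 0.0, -1.0]]
contact_force: [0.9, -0.1, -1.2]
opening: 12.1
grasp_force: 107.1
```

```bash
python3 g.py 522 -168 141.4 163.7
python3 - <<'E'
from h import *
c=cam('side'); P=cloud(c); C=c['image'].astype(int)
cv2.imwrite('pics/s2.png',cv2.resize(c['image'][130:350,220:440,::-1],None,fx=2.7,fy=2.7,interpolation=2))
s=r.state(); p=s['position']
k=np.isfinite(P[...,2])&(np.hypot(P[...,0]-p[0],P[...,1]-p[1])<110)&(P[...,2]>80)&(P[...,2]<p[2]-5)&(C[...,0]-C[...,2]>40)
Q=P[k]
h=Q[Q[:,2]>130]; m=h.mean(0); d=np.linalg.svd(h-m)[2][0]; d*=-np.sign(d[2])
zb=p[2]+19-131.4
print('az',np.degrees(np.arctan2(d[1],d[0])),'el',np.degrees(np.arcsin(d[2])),'grip-TCP',(m+d*(p[2]+19-m[2])/d[2])-p,'bowl-TCP',(m+d*(zb-m[2])/d[2])-p)
print('lowest',Q[:,2].min()-p[2], 'bowl pts', (Q[Q[:,2]<zb+15].mean(0)-p).round(1))
E
```

```text
t 5.55 pos [ 522.  -167.   218.3] yaw 163.78 shift [-0.0007 -0.0025  0.1922] turn [ 0.0001 -0.      0.0004]
az -14.295623372384703 el -64.38823368565586 grip-TCP [-1.90706731 -4.28133453 19.        ] bowl-TCP [  59.13195047  -19.83501967 -112.4       ]
lowest -128.36617713844913 bowl pts [  57.9  -23.4 -110.2]
```

View pics/s2.png

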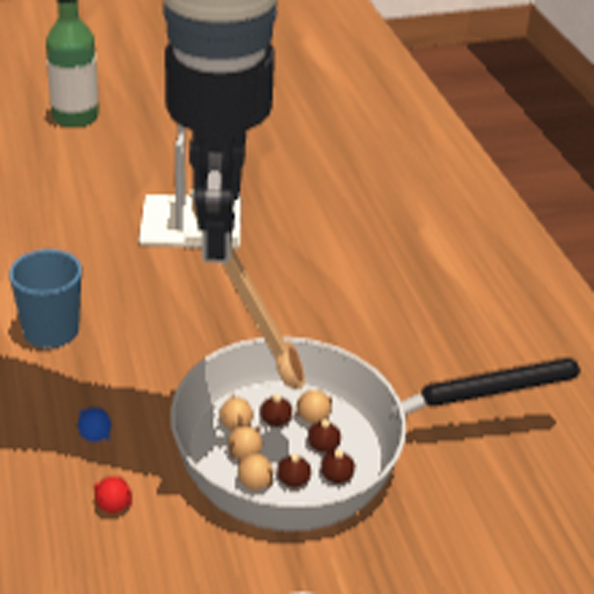

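The side crop shows the spoon held at its lean with the bowl at crop (290,368), which lines up with the open middle of the nuts. The nuts and the pan are undisturbed.

Call:
send_rows(increments=[0.001, 0.001, 0.04, 0, 0, 0, -1, 0.001, 0.001, 0.08, 0, 0, 0, -1, 0.001, 0.001, 0.11, 0, 0, 0, -1, 0.001, 0.001, 0.13, 0, 0, 0, -1, 0.001, 0.001, 0.145, 0, 0, 0, -1])

```text
t: 6.1
position: [521.7, -167.3, 159.6]
eef_rot: [[-0.96, 0.28, -0.0], [0.28, 0.96, 0.0], [0.0, 0.0, -1.0]]
contact_force: [0.4, -0.8, -0.1]
opening: 12.3
grasp_force: 107.1
```

Call:
send_rows(increments=[0, 0, 0.01, 0, 0, 0, -1, 0, 0, 0.02, 0, 0, 0, -1, 0, 0, 0.03, 0, 0, 0, -1, 0, 0, 0.04, 0, 0, 0, -1, 0, 0, 0.048, 0, 0, 0, -1])

```text
t: 6.6
position: [521.7, -167.8, 140.7]
eef_rot: [[-0.96, 0.281, 0.0], [0.281, 0.96, -0.0], [-0.0, -0.0, -1.0]]
contact_force: [0.0, 0.6, 0.3]
opening: 12.4
grasp_force: 107.1
```

Call:
send_rows(increments=[-0.01, 0.002, 0, 0, 0, 0, -1, -0.02, 0.004, 0, 0, 0, 0, -1, -0.03, 0.006, 0, 0, 0, 0, -1, -0.04, 0.008, 0, 0, 0, 0, -1, -0.05, 0.01, 0, 0, 0, 0, -1])

```text
t: 7.1
position: [542.5, -169.5, 140.9]
eef_rot: [[-0.96, 0.281, 0.0], [0.281, 0.96, -0.0], [-0.0, -0.0, -1.0]]
contact_force: [0.1, -0.4, 0.5]
opening: 12.1
grasp_force: 107.1
```

Call:
send_rows(increments=[-0.011, 0.002, 0, 0, 0, 0, -1, -0.022, 0.004, 0, 0, 0, 0, -1, -0.033, 0.007, 0, 0, 0, 0, -1, -0.044, 0.009, 0, 0, 0, 0, -1, -0.053, 0.011, 0, 0, 0, 0, -1])

```text
t: 7.6
position: [564.0, -171.3, 140.9]
eef_rot: [[-0.96, 0.281, -0.0], [0.281, 0.96, -0.0], [0.0, -0.0, -1.0]]
contact_force: [0.5, -0.8, 0.7]
opening: 12.5
grasp_force: 107.1
```

```bash
cat > circ.py <<'E'
import sys; from h import *
# circ.py th0 n : n calls of 5 rows, 8 deg a row clockwise, from the measured pose; pan centre & bowl offset
th0=float(sys.argv[1]); n=int(sys.argv[2]); C=np.array([581.,-185.]); off=np.array([58.5,-17.5]); Rr=41
if len(sys.argv)>3: C=np.array([float(sys.argv[3]),float(sys.argv[4])])
s=r.state(); p=np.array(s['position']); M=np.array(s['eef_rot'])[:2,:2]
f=lambda th: C-off+Rr*np.array([np.cos(np.radians(th)),np.sin(np.radians(th))])
b=p[:2]+off-C
print('t',s['t'],'pos',p.round(1),'bowl r',np.hypot(*b).round(1),'th',np.degrees(np.arctan2(b[1],b[0])).round(1))
cur=p[:2].copy(); th=th0
for i in range(n):
    q=[(M.T@(f(th-8*k)-cur)/400).round(3) for k in range(1,6)]
    print(round(th-40,1),[x.tolist() for x in q],'dz',round((p[2]-141)/400,4) if i==0 else 0); cur=cur+M@q[-1]*400; th-=40
E
python3 circ.py -3.4 9
```

```text
t 7.6 pos [ 564.  -171.3  140.9] bowl r 41.6 th -5.2
-43.4 [[0.0, -0.011], [-0.0, -0.026], [0.002, -0.04], [0.005, -0.054], [0.011, -0.067]] dz -0.0004
-83.4 [[0.007, -0.012], [0.016, -0.023], [0.027, -0.033], [0.039, -0.041], [0.051, -0.047]] dz 0
-123.4 [[0.014, -0.005], [0.028, -0.008], [0.042, -0.009], [0.056, -0.007], [0.07, -0.004]] dz 0
-163.4 [[0.014, 0.005], [0.026, 0.012], [0.038, 0.021], [0.048, 0.031], [0.056, 0.042]] dz 0
-203.4 [[0.007, 0.013], [0.012, 0.026], [0.015, 0.04], [0.017, 0.054], [0.016, 0.069]] dz 0
-243.4 [[-0.003, 0.014], [-0.008, 0.027], [-0.014, 0.04], [-0.022, 0.052], [-0.032, 0.062]] dz 0
-283.4 [[-0.011, 0.009], [-0.023, 0.016], [-0.037, 0.022], [-0.05, 0.026], [-0.065, 0.027]] dz 0
-323.4 [[-0.014, 0.0], [-0.028, -0.002], [-0.042, -0.006], [-0.055, -0.012], [-0.067, -0.02]] dz 0
-363.4 [[-0.01, -0.01], [-0.02, -0.02], [-0.028, -0.033], [-0.034, -0.045], [-0.038, -0.059]] dz 0
```

Call:
send_rows(increments=[0, -0.011, 0, 0, 0, 0, -1, 0, -0.026, 0, 0, 0, 0, -1, 0.002, -0.04, 0, 0, 0, 0, -1, 0.005, -0.054, 0, 0, 0, 0, -1, 0.011, -0.067, 0, 0, 0, 0, -1])

```text
t: 8.1
position: [551.4, -196.3, 140.9]
eef_rot: [[-0.96, 0.281, 0.0], [0.281, 0.96, -0.0], [-0.0, -0.0, -1.0]]
contact_force: [0.1, 0.2, -1.0]
opening: 12.3
grasp_force: 107.1
```

Call:
send_rows(increments=[0.007, -0.012, 0, 0, 0, 0, -1, 0.016, -0.023, 0, 0, 0, 0, -1, 0.027, -0.033, 0, 0, 0, 0, -1, 0.039, -0.041, 0, 0, 0, 0, -1, 0.051, -0.047, 0, 0, 0, 0, -1])

```text
t: 8.6
position: [526.4, -208.2, 140.9]
eef_rot: [[-0.96, 0.281, -0.0], [0.281, 0.96, -0.001], [0.0, -0.001, -1.0]]
contact_force: [0.0, 0.1, -0.5]
opening: 12.8
grasp_force: 107.1
```

Call:
send_rows(increments=[0.014, -0.005, 0, 0, 0, 0, -1, 0.028, -0.008, 0, 0, 0, 0, -1, 0.042, -0.009, 0, 0, 0, 0, -1, 0.056, -0.007, 0, 0, 0, 0, -1, 0.07, -0.004, 0, 0, 0, 0, -1])

```text
t: 9.1
position: [499.3, -201.5, 141.0]
eef_rot: [[-0.96, 0.281, 0.0], [0.281, 0.96, -0.0], [-0.0, -0.0, -1.0]]
contact_force: [1.3, -0.4, -0.5]
opening: 12.7
grasp_force: 107.0
```

```bash
cat > pan.py <<'E'
from h import *
import sys
for n in ('top','side'):
    c=cam(n);P=cloud(c);C=c['image'].astype(int)
    k=np.isfinite(P[...,2])&(P[...,2]>43)&(P[...,2]<53)&(C.max(-1)>75)&(C.max(-1)-C.min(-1)<35)&(abs(np.hypot(P[...,0]-581,P[...,1]+185)-97)<14)
    rim=P[k][:,:2]; s=np.linalg.lstsq(np.c_[2*rim,np.ones(len(rim))],(rim**2).sum(1),rcond=None)[0]
    print(n,'pan',s[:2].round(1),np.sqrt(s[2]+s[0]**2+s[1]**2).round(1),len(rim))
    if n=='side' and len(sys.argv)>1: cv2.imwrite(sys.argv[1],cv2.resize(c['image'][130:350,220:440,::-1],None,fx=2.7,fy=2.7,interpolation=2))
E
python3 pan.py; python3 circ.py -123.4 6
```

```text
top pan [ 580.1 -185.6] 96.5 140
side pan [ 581.8 -184.6] 96.8 465
t 9.2 pos [ 499.  -201.2  141. ] bowl r 41.1 th -124.8
-163.4 [[0.011, 0.005], [0.023, 0.012], [0.035, 0.02], [0.045, 0.03], [0.053, 0.042]] dz 0.0
-203.4 [[0.007, 0.012], [0.012, 0.026], [0.016, 0.04], [0.017, 0.054], [0.016, 0.068]] dz 0
-243.4 [[-0.003, 0.014], [-0.007, 0.028], [-0.014, 0.04], [-0.022, 0.052], [-0.032, 0.063]] dz 0
-283.4 [[-0.011, 0.009], [-0.023, 0.016], [-0.036, 0.021], [-0.05, 0.025], [-0.065, 0.027]] dz 0
-323.4 [[-0.014, -0.0], [-0.028, -0.003], [-0.042, -0.007], [-0.055, -0.013], [-0.067, -0.021]] dz 0
-363.4 [[-0.01, -0.009], [-0.02, -0.02], [-0.027, -0.032], [-0.033, -0.045], [-0.038, -0.059]] dz 0
```

The forces are tiny and the pan has not moved, so I'll finish the first turn.

Call:
send_rows(increments=[0.011, 0.005, 0, 0, 0, 0, -1, 0.023, 0.012, 0, 0, 0, 0, -1, 0.035, 0.02, 0, 0, 0, 0, -1, 0.045, 0.03, 0, 0, 0, 0, -1, 0.053, 0.042, 0, 0, 0, 0, -1])

```text
t: 9.7
position: [483.4, -179.1, 140.9]
eef_rot: [[-0.96, 0.281, -0.001], [0.281, 0.96, -0.0], [0.001, -0.0, -1.0]]
contact_force: [0.4, 0.3, 0.2]
opening: 12.4
grasp_force: 107.3
```

Call:
send_rows(increments=[0.007, 0.012, 0, 0, 0, 0, -1, 0.012, 0.026, 0, 0, 0, 0, -1, 0.016, 0.04, 0, 0, 0, 0, -1, 0.017, 0.054, 0, 0, 0, 0, -1, 0.016, 0.068, 0, 0, 0, 0, -1])

```text
t: 10.2
position: [485.5, -151.2, 140.9]
eef_rot: [[-0.96, 0.281, -0.0], [0.281, 0.96, 0.0], [0.0, -0.0, -1.0]]
contact_force: [-0.1, -0.1, -1.3]
opening: 12.3
grasp_force: 107.3
```

Call:
send_rows(increments=[-0.003, 0.014, 0, 0, 0, 0, -1, -0.007, 0.028, 0, 0, 0, 0, -1, -0.014, 0.04, 0, 0, 0, 0, -1, -0.022, 0.052, 0, 0, 0, 0, -1, -0.032, 0.063, 0, 0, 0, 0, -1])

```text
t: 10.7
position: [505.3, -130.8, 140.8]
eef_rot: [[-0.96, 0.281, -0.0], [0.281, 0.96, 0.0], [0.0, -0.0, -1.0]]
contact_force: [-0.9, 0.3, -0.5]
opening: 12.5
grasp_force: 107.4
```

```bash
python3 pan.py pics/s3.png; python3 circ.py -243.4 6
```

```text
top pan [ 582.7 -184.8] 94.8 91
side pan [ 581.8 -184.6] 96.9 474
t 10.8 pos [ 505.6 -130.8  140.8] bowl r 40.4 th 114.8
-283.4 [[-0.008, 0.008], [-0.02, 0.015], [-0.033, 0.021], [-0.047, 0.024], [-0.061, 0.026]] dz -0.0006
-323.4 [[-0.014, -0.0], [-0.029, -0.002], [-0.042, -0.007], [-0.055, -0.013], [-0.067, -0.02]] dz 0
-363.4 [[-0.011, -0.01], [-0.02, -0.021], [-0.028, -0.033], [-0.034, -0.046], [-0.038, -0.059]] dz 0
-403.4 [[-0.002, -0.014], [-0.003, -0.029], [-0.001, -0.043], [0.003, -0.057], [0.008, -0.07]] dz 0
-443.4 [[0.008, -0.012], [0.017, -0.023], [0.027, -0.033], [0.039, -0.041], [0.052, -0.048]] dz 0
-483.4 [[0.013, -0.004], [0.027, -0.007], [0.042, -0.008], [0.056, -0.006], [0.07, -0.003]] dz 0
```

View pics/s3.png

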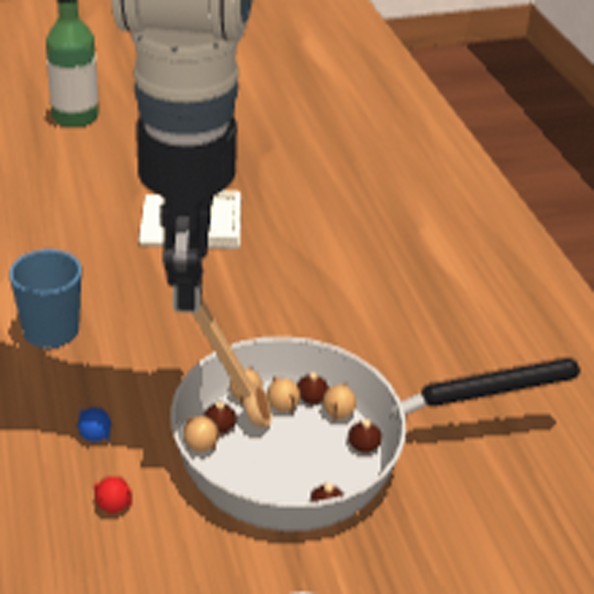

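The side crop shows the bowl at crop (258,408) among the nuts. All eight are in the pan and have moved, and the pan is in its place. I'll carry on.

Call:
send_rows(increments=[-0.008, 0.008, 0, 0, 0, 0, -1, -0.02, 0.015, 0, 0, 0, 0, -1, -0.033, 0.021, 0, 0, 0, 0, -1, -0.047, 0.024, 0, 0, 0, 0, -1, -0.061, 0.026, 0, 0, 0, 0, -1])

```text
t: 11.3
position: [531.7, -128.0, 140.8]
eef_rot: [[-0.96, 0.281, -0.0], [0.281, 0.96, -0.0], [0.0, -0.0, -1.0]]
contact_force: [0.3, -0.2, -0.4]
opening: 12.4
grasp_force: 107.4
```

Call:
send_rows(increments=[-0.014, 0, 0, 0, 0, 0, -1, -0.029, -0.002, 0, 0, 0, 0, -1, -0.042, -0.007, 0, 0, 0, 0, -1, -0.055, -0.013, 0, 0, 0, 0, -1, -0.067, -0.02, 0, 0, 0, 0, -1])

```text
t: 11.8
position: [554.9, -143.5, 140.8]
eef_rot: [[-0.96, 0.281, -0.0], [0.281, 0.96, -0.0], [0.0, -0.0, -1.0]]
contact_force: [-1.3, 0.6, 0.3]
opening: 11.9
grasp_force: 107.5
```

Call:
send_rows(increments=[-0.011, -0.01, 0, 0, 0, 0, -1, -0.02, -0.021, 0, 0, 0, 0, -1, -0.028, -0.033, 0, 0, 0, 0, -1, -0.034, -0.046, 0, 0, 0, 0, -1, -0.038, -0.059, 0, 0, 0, 0, -1])

```text
t: 12.3
position: [562.9, -170.6, 140.9]
eef_rot: [[-0.96, 0.281, 0.0], [0.281, 0.96, 0.0], [-0.0, 0.0, -1.0]]
contact_force: [-0.1, 0.1, -0.5]
opening: 12.0
grasp_force: 107.3
```

Call:
send_rows(increments=[-0.002, -0.014, 0, 0, 0, 0, -1, -0.003, -0.029, 0, 0, 0, 0, -1, -0.001, -0.043, 0, 0, 0, 0, -1, 0.003, -0.057, 0, 0, 0, 0, -1, 0.008, -0.07, 0, 0, 0, 0, -1])

```text
t: 12.8
position: [551.4, -196.5, 140.9]
eef_rot: [[-0.96, 0.281, -0.0], [0.281, 0.96, -0.0], [-0.0, -0.0, -1.0]]
contact_force: [0.3, 0.1, 0.6]
opening: 12.2
grasp_force: 107.4
```

```bash
python3 pan.py; python3 circ.py -403.4 9
```

```text
top pan [ 579.9 -187.4] 97.9 108
side pan [ 581.7 -184.4] 96.8 479
t 12.9 pos [ 551.2 -196.6  141. ] bowl r 40.9 th -45.4
-443.4 [[0.005, -0.009], [0.014, -0.02], [0.025, -0.03], [0.037, -0.038], [0.049, -0.045]] dz -0.0001
-483.4 [[0.014, -0.004], [0.028, -0.007], [0.042, -0.008], [0.057, -0.006], [0.07, -0.003]] dz 0
-523.4 [[0.014, 0.005], [0.026, 0.012], [0.038, 0.02], [0.048, 0.031], [0.056, 0.042]] dz 0
-563.4 [[0.007, 0.013], [0.012, 0.026], [0.016, 0.04], [0.017, 0.054], [0.016, 0.068]] dz 0
-603.4 [[-0.003, 0.014], [-0.007, 0.028], [-0.014, 0.041], [-0.022, 0.052], [-0.032, 0.063]] dz 0
-643.4 [[-0.011, 0.009], [-0.023, 0.016], [-0.036, 0.022], [-0.05, 0.025], [-0.064, 0.027]] dz 0
-683.4 [[-0.015, -0.0], [-0.029, -0.002], [-0.042, -0.007], [-0.055, -0.013], [-0.067, -0.02]] dz 0
-723.4 [[-0.011, -0.01], [-0.021, -0.021], [-0.028, -0.033], [-0.034, -0.046], [-0.039, -0.059]] dz 0
-763.4 [[-0.002, -0.014], [-0.002, -0.029], [-0.0, -0.043], [0.003, -0.057], [0.009, -0.07]] dz 0
```

Call:
send_rows(increments=[0.005, -0.009, 0, 0, 0, 0, -1, 0.014, -0.02, 0, 0, 0, 0, -1, 0.025, -0.03, 0, 0, 0, 0, -1, 0.037, -0.038, 0, 0, 0, 0, -1, 0.049, -0.045, 0, 0, 0, 0, -1])

```text
t: 13.4
position: [527.3, -207.9, 140.9]
eef_rot: [[-0.96, 0.281, 0.0], [0.281, 0.96, 0.0], [-0.0, 0.0, -1.0]]
contact_force: [1.0, 2.1, 0.4]
opening: 12.6
grasp_force: 107.4
```

Call:
send_rows(increments=[0.014, -0.004, 0, 0, 0, 0, -1, 0.028, -0.007, 0, 0, 0, 0, -1, 0.042, -0.008, 0, 0, 0, 0, -1, 0.057, -0.006, 0, 0, 0, 0, -1, 0.07, -0.003, 0, 0, 0, 0, -1])

```text
t: 13.9
position: [500.0, -201.4, 140.9]
eef_rot: [[-0.96, 0.281, -0.0], [0.281, 0.96, -0.001], [0.0, -0.001, -1.0]]
contact_force: [-0.7, 0.4, 0.7]
opening: 11.9
grasp_force: 107.4
```

Call:
send_rows(increments=[0.014, 0.005, 0, 0, 0, 0, -1, 0.026, 0.012, 0, 0, 0, 0, -1, 0.038, 0.02, 0, 0, 0, 0, -1, 0.048, 0.031, 0, 0, 0, 0, -1, 0.056, 0.042, 0, 0, 0, 0, -1])

```text
t: 14.4
position: [483.6, -178.3, 140.9]
eef_rot: [[-0.96, 0.281, 0.0], [0.281, 0.96, -0.0], [-0.0, -0.0, -1.0]]
contact_force: [0.5, -0.5, -0.5]
opening: 12.6
grasp_force: 107.4
```

Call:
send_rows(increments=[0.007, 0.013, 0, 0, 0, 0, -1, 0.012, 0.026, 0, 0, 0, 0, -1, 0.016, 0.04, 0, 0, 0, 0, -1, 0.017, 0.054, 0, 0, 0, 0, -1, 0.016, 0.068, 0, 0, 0, 0, -1])

```text
t: 14.9
position: [485.5, -150.3, 140.9]
eef_rot: [[-0.96, 0.281, 0.0], [0.281, 0.96, -0.0], [-0.0, -0.0, -1.0]]
contact_force: [-0.6, 0.2, -1.9]
opening: 12.5
grasp_force: 107.3
```

Call:
send_rows(increments=[-0.003, 0.014, 0, 0, 0, 0, -1, -0.007, 0.028, 0, 0, 0, 0, -1, -0.014, 0.041, 0, 0, 0, 0, -1, -0.022, 0.052, 0, 0, 0, 0, -1, -0.032, 0.063, 0, 0, 0, 0, -1])

```text
t: 15.4
position: [505.1, -130.0, 140.9]
eef_rot: [[-0.96, 0.281, -0.0], [0.281, 0.96, 0.0], [0.0, 0.0, -1.0]]
contact_force: [-0.6, 0.5, -0.5]
opening: 12.5
grasp_force: 107.3
```

Call:
send_rows(increments=[-0.011, 0.009, 0, 0, 0, 0, -1, -0.023, 0.016, 0, 0, 0, 0, -1, -0.036, 0.022, 0, 0, 0, 0, -1, -0.05, 0.025, 0, 0, 0, 0, -1, -0.064, 0.027, 0, 0, 0, 0, -1])

```text
t: 15.9
position: [532.8, -127.2, 140.8]
eef_rot: [[-0.96, 0.281, -0.0], [0.281, 0.96, -0.0], [0.0, -0.0, -1.0]]
contact_force: [-0.0, 0.3, -0.7]
opening: 12.2
grasp_force: 107.3
```

Call:
send_rows(increments=[-0.015, 0, 0, 0, 0, 0, -1, -0.029, -0.002, 0, 0, 0, 0, -1, -0.042, -0.007, 0, 0, 0, 0, -1, -0.055, -0.013, 0, 0, 0, 0, -1, -0.067, -0.02, 0, 0, 0, 0, -1])

```text
t: 16.4
position: [556.1, -142.7, 140.8]
eef_rot: [[-0.96, 0.281, -0.0], [0.281, 0.96, 0.0], [0.0, 0.0, -1.0]]
contact_force: [-1.4, -0.0, 0.1]
opening: 12.1
grasp_force: 107.4
```

Call:
send_rows(increments=[-0.011, -0.01, 0, 0, 0, 0, -1, -0.021, -0.021, 0, 0, 0, 0, -1, -0.028, -0.033, 0, 0, 0, 0, -1, -0.034, -0.046, 0, 0, 0, 0, -1, -0.039, -0.059, 0, 0, 0, 0, -1])

```text
t: 16.9
position: [564.6, -169.8, 141.0]
eef_rot: [[-0.96, 0.281, 0.001], [0.281, 0.96, 0.0], [-0.001, 0.0, -1.0]]
contact_force: [-0.0, -0.1, -1.4]
opening: 12.5
grasp_force: 107.3
```

Call:
send_rows(increments=[-0.002, -0.014, 0, 0, 0, 0, -1, -0.002, -0.029, 0, 0, 0, 0, -1, -0.002, -0.029, 0, 0, 0, 0, -1])

```text
t: 17.2
position: [561.5, -181.4, 140.9]
eef_rot: [[-0.96, 0.281, 0.0], [0.281, 0.96, -0.0], [-0.0, -0.0, -1.0]]
contact_force: [-0.2, 0.3, -1.9]
opening: 12.6
grasp_force: 107.3
```

```bash
python3 pan.py pics/s4.png; python3 circ.py 0 0
```

```text
top pan [ 579.5 -189.2] 99.3 87
side pan [ 581.6 -184.5] 96.8 468
t 17.3 pos [ 561.6 -180.7  140.9] bowl r 41.3 th -18.7
```

View pics/s4.png

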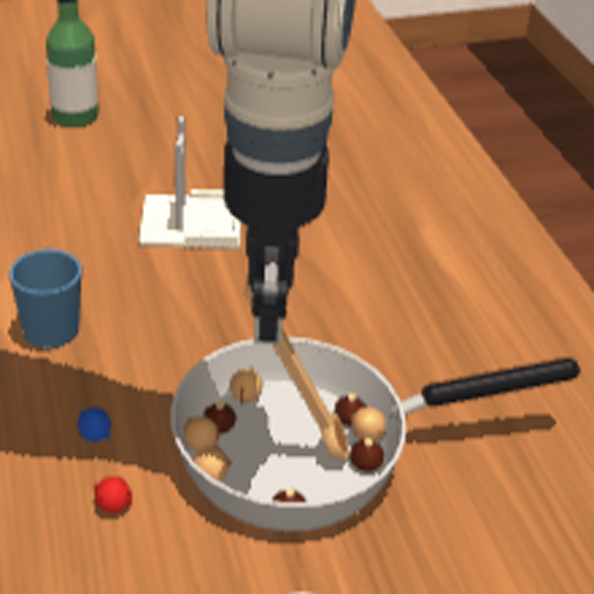

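The side crop shows the bowl at crop (337,440), back at the handle side after two turns. All eight nuts are inside the pan, and the pan and bystanders are unmoved. Next I lift out and go back to the rest.

Call:
send_rows(increments=[0.008, -0.002, -0.01, 0, 0, 0, -1, 0.008, -0.002, -0.035, 0, 0, 0, -1, 0.008, -0.002, -0.075, 0, 0, 0, -1, 0.008, -0.002, -0.13, 0, 0, 0, -1, 0.008, -0.002, -0.19, 0, 0, 0, -1])

```text
t: 17.8
position: [558.2, -180.2, 218.4]
eef_rot: [[-0.96, 0.28, 0.0], [0.28, 0.96, 0.0], [-0.0, 0.0, -1.0]]
contact_force: [0.6, -0.1, -1.0]
opening: 12.0
grasp_force: 107.3
```

Call:
send_rows(increments=[0.018, 0.05, 0, 0, 0, 0, -1, 0.042, 0.12, 0, 0, 0, 0, -1, 0.07, 0.2, 0, 0, 0, 0, -1, 0.098, 0.28, 0, 0, 0, 0, -1, 0.126, 0.36, 0, 0, 0, 0, -1])

```text
t: 18.3
position: [550.2, -26.8, 217.9]
eef_rot: [[-0.96, 0.281, 0.001], [0.281, 0.96, -0.0], [-0.001, 0.0, -1.0]]
contact_force: [-0.0, 0.2, -0.8]
opening: 12.6
grasp_force: 107.4
```

Call:
send_rows(increments=[0.032, 0.09, 0, 0, 0, 0, -1, 0.067, 0.19, 0, 0, 0, 0, -1, 0.102, 0.29, 0, 0, 0, 0, -1, 0.133, 0.38, 0, 0, 0, 0, -1, 0.154, 0.44, 0, 0, 0, 0, -1])

```text
t: 18.8
position: [540.1, 160.7, 218.0]
eef_rot: [[-0.96, 0.279, 0.001], [0.279, 0.96, 0.001], [-0.001, 0.001, -1.0]]
contact_force: [-0.4, -0.0, -0.7]
opening: 12.3
grasp_force: 107.3
```

Call:
send_rows(increments=[0, 0, 0, 0, 0, 0, -1, 0, 0, 0, 0, 0, 0, -1])

```text
t: 19.0
position: [540.5, 158.6, 217.5]
eef_rot: [[-0.96, 0.279, 0.001], [0.279, 0.96, -0.0], [-0.001, 0.0, -1.0]]
contact_force: [-0.0, -1.3, -0.8]
opening: 12.2
grasp_force: 107.3
```

```bash
python3 g.py 543.4 170.8 218 163.7;python3 - <<'E'
from h import *
c=cam('side'); P=cloud(c); C=c['image'].astype(int)
s=r.state(); p=s['position']
k=np.isfinite(P[...,2])&(np.hypot(P[...,0]-p[0],P[...,1]-p[1])<110)&(P[...,2]>80)&(P[...,2]<p[2]-5)&(C[...,0]-C[...,2]>40)
Q=P[k]
h=Q[Q[:,2]>130]; m=h.mean(0); d=np.linalg.svd(h-m)[2][0]; d*=-np.sign(d[2])
zb=p[2]+19-131.4
print('az',np.degrees(np.arctan2(d[1],d[0])),'el',np.degrees(np.arcsin(d[2])),'bowl-TCP',(m+d*(zb-m[2])/d[2])-p)
print('lowest',Q[:,2].min()-p[2])
E
```

```text
t 19.0 pos [540.5 158.6 217.5] yaw 163.8 shift [ 0.0016  0.0314 -0.0012] turn [0.     0.0002 0.0005]
az -16.255973982021896 el -64.1402807293389 bowl-TCP [  58.55206416  -20.35027033 -112.4       ]
lowest -134.99682922215504
```

Call:
send_rows(increments=[0.001, 0.015, 0, 0, 0, 0, -1, 0.001, 0.031, 0, 0, 0, 0, -1, 0.001, 0.031, 0, 0, 0, 0, -1])

```text
t: 19.35
position: [544.1, 170.1, 216.9]
eef_rot: [[-0.96, 0.281, 0.0], [0.281, 0.96, 0.0], [-0.0, 0.0, -1.0]]
contact_force: [-0.3, -0.1, -1.2]
opening: 12.5
grasp_force: 107.3
```

```bash
python3 g.py 543.4 170.8 142.6 163.7
```

```text
t 19.35 pos [544.1 170.1 216.9] yaw 163.67 shift [0.0022 0.001  0.1857] turn [ 0.0001  0.     -0.0001]
```

Call:
send_rows(increments=[0.001, 0.001, 0.03, 0, 0, 0, -1, 0.001, 0.001, 0.07, 0, 0, 0, -1, 0.001, 0.001, 0.105, 0, 0, 0, -1, 0.001, 0.001, 0.13, 0, 0, 0, -1, 0.001, 0.001, 0.15, 0, 0, 0, -1])

```text
t: 19.85
position: [543.2, 170.4, 155.7]
eef_rot: [[-0.96, 0.281, -0.001], [0.281, 0.96, -0.0], [0.001, -0.0, -1.0]]
contact_force: [-0.3, -0.0, -0.8]
opening: 12.1
grasp_force: 107.3
```

Call:
send_rows(increments=[0, 0, 0.01, 0, 0, 0, -1, 0, 0, 0.02, 0, 0, 0, -1, 0, 0, 0.03, 0, 0, 0, -1, 0, 0, 0.035, 0, 0, 0, -1, 0, 0, 0.035, 0, 0, 0, -1])

```text
t: 20.35
position: [543.5, 170.6, 143.0]
eef_rot: [[-0.96, 0.281, 0.0], [0.281, 0.96, 0.0], [-0.0, 0.0, -1.0]]
contact_force: [-0.2, 0.2, -0.2]
opening: 12.1
grasp_force: 107.6
```

```bash
python3 g.py 543.4 170.8 142.5 163.7
```

```text
t 20.35 pos [543.5 170.6 143. ] yaw 163.7 shift [0.0004 0.0003 0.0013] turn [0.     0.0001 0.    ]
```

Call:
send_rows(increments=[0, 0, 0.001, 0, 0, 0, -1, 0, 0, 0.001, 0, 0, 0, -1, 0, 0, 0.001, 0, 0, 0, -1], grip_force=20)

```text
t: 20.65
position: [543.5, 170.6, 142.8]
eef_rot: [[-0.96, 0.281, 0.0], [0.281, 0.96, 0.0], [-0.0, 0.0, -1.0]]
contact_force: [-1.7, 0.5, 2.5]
opening: 12.5
grasp_force: 107.7
```

Call:
send_rows(increments=[0, 0, 0, 0, 0, 0, -0.6, 0, 0, 0, 0, 0, 0, -0.4, 0, 0, 0, 0, 0, 0, -0.2, 0, 0, 0, 0, 0, 0, 0.1, 0, 0, 0, 0, 0, 0, 0.3])

```text
t: 21.15
position: [543.5, 170.6, 142.4]
eef_rot: [[-0.96, 0.281, -0.0], [0.281, 0.96, 0.0], [0.0, 0.0, -1.0]]
contact_force: [-0.1, -0.2, 0.2]
opening: 55.9
grasp_force: 0.0
```

Call:
send_rows(increments=[0, 0, 0, 0, 0, 0, 0.3, 0, 0, -0.04, 0, 0, 0, 0.3, 0, 0, -0.11, 0, 0, 0, 0.3, 0, 0, -0.2, 0, 0, 0, 0.3, 0, 0, -0.3, 0, 0, 0, 0.3])

```text
t: 21.65
position: [543.0, 170.5, 263.2]
eef_rot: [[-0.96, 0.281, -0.001], [0.281, 0.96, -0.0], [0.001, -0.001, -1.0]]
contact_force: [0.6, -0.5, -0.1]
opening: 55.5
grasp_force: 0.0
```

```bash
python3 g.py 543 171 262 164
cat > fin.py <<'E'
from h import *
c=cam('side'); P=cloud(c); C=c['image'].astype(int)
cv2.imwrite('pics/s5.png',cv2.resize(c['image'][130:350,220:440,::-1],None,fx=2.7,fy=2.7,interpolation=2))
b=(slice(145,230),slice(262,320)); P=P[b].reshape(-1,3);C=C[b].reshape(-1,3)
k=np.isfinite(P[:,2])&(P[:,2]>50)&(P[:,2]<195)&((C[:,0]-C[:,2])>40); Q=P[k]
for _ in range(4):
    m=Q.mean(0);d=np.linalg.svd(Q-m)[2][0]; d*=np.sign(-d[2]); e=np.linalg.norm(np.cross(Q-m,d),axis=1); Q=Q[e<9]
print('line',len(Q),'at160',(m+d*(160-m[2])/d[2]).round(1),'at28',(m+d*(28-m[2])/d[2]).round(1),'az',np.degrees(np.arctan2(d[1],d[0])).round(1),'el',np.degrees(np.arcsin(d[2])).round(1))
E
python3 fin.py
```

```text
t 21.65 pos [543.  170.5 263.2] yaw 163.7 shift [0.0004 0.0013 0.0031] turn [-0.0002 -0.0004 -0.0017]
line 227 at160 [542.3 166.6 160. ] at28 [602.9 149.2  28. ] az -16.0 el -64.5
```

View pics/s5.png

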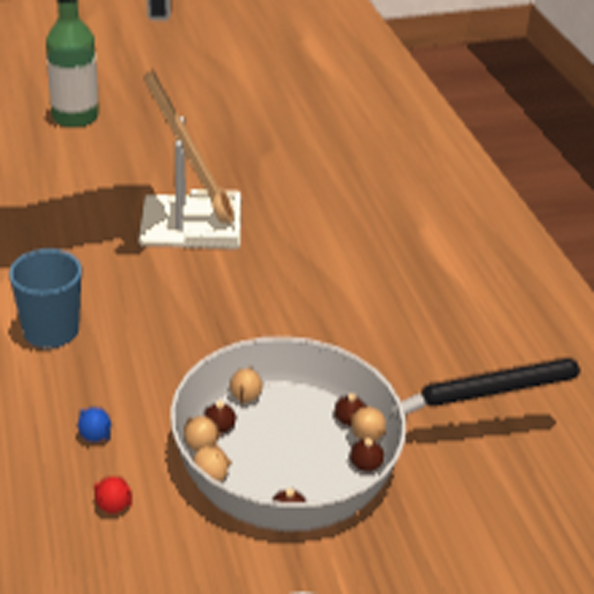

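The side crop shows the spoon back in its rest: bowl in the tray at crop (223,205), handle in the cradle at crop (182,125). All eight nuts are in the pan and nothing else has moved. I'm handing it in.

Call:
send_rows(increments=[0, 0, -0.03, 0, 0, 0, 0.3, 0, 0, -0.03, 0, 0, 0, 0.3, 0, 0, -0.03, 0, 0, 0, 0.3])

```text
t: 22.0
position: [543.2, 170.5, 273.4]
eef_rot: [[-0.96, 0.281, -0.001], [0.281, 0.96, -0.0], [0.001, -0.001, -1.0]]
contact_force: [-0.1, 0.3, 0.4]
opening: 55.6
grasp_force: 0.0
```

```bash
python3 -c "
from plant import r
print(r.sign_off())"
```

```text
the job is handed in; nothing more can be done
None
```

The job is handed in at 22 s: I stirred the nuts two full clockwise turns from the pan-handle side and laid the spoon back in its rest; in the last picture all eight nuts are in the pan and nothing else looks moved, but no verdict came back.

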